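Prop the engraver's guard and take out the finished blank

TASK

The engraving machine has finished: raise its hinged guard flap, swing the prop stay up and lower the flap onto it, so that the stay carries the flap and it stands open by itself. Then take the wooden blank out from under the guard and lay it flat in the plywood tray, beside the dark one; leave the guard propped open for the next blank.

Things in the scene. Friction and masses are not known exactly. Their poses are not given: they have to be found in the camera images.
- engraver: Grey benchtop engraving machine, 280 (x) x 250 (y) x 90 mm, fixed. Origin: centre of its underside, on the bench; x to its back, y to its left, z up. Walls end at z=78 mm. Two support rails along x (at y=-50 and +50 mm) have their tops at z=40 mm, the bed is 6 mm lower; clear inside x -134 to +30 mm, y -119 to +119 mm, a parked gantry behind that. Flap hinge line along y at x=75, z=82 mm.
- guard_flap (a joint): Guard flap, rad: 0 shut (flat, 216 mm forward of its hinge), grows as the front edge rises, 1.60 at its stop, barely past upright, where it stands by itself as long as nothing knocks it; below about 1.50 it falls shut unless the stay is under it. On the set stay it rests at about 1.39. 0.35 kg: about 2 N at the handle.
- flap_handle (a point): Centre of the flap's T-handle, a plain aluminium round bar 50 mm long (along the machine's y), 18 mm thick, held by two rods about 10 mm clear of the flap's front edge, 238 mm from the hinge line. Flap shut: in front of the machine, 82 mm above the bench.
- prop_stay (a joint): Prop stay on the left cheek, rad: 0 stowed, level, free end to the back; grows as the free end swings up and forward; 0.92 = its stop, set. Stiff pivot (2 N at the peg), stays where left; pivot at x=-110, y=138, z=52 mm of the engraver; bar 246 mm long, its end pin goes under the bracket on the flap's left edge. Raise the flap first, swing the stay to its stop, then lower the flap onto it.
- stay_peg (a point): Middle of the stay's black finger peg: round, 14 mm thick, 44 mm long, level, sticking out to the machine's left (along its y); 80 mm from the stay's pivot. Stowed it is 52 mm above the bench, in the open beside the machine. With the stay set, its bar slants up to 250 mm above the bench beside the machine: keep clear of it when carrying the blank out.
- blank: Light square wooden blank, 22 x 150 x 22 mm, long axis = its y; origin at the centre of its underside. It lies across the bed's two rails, roughly along the machine's y, under the flap; 0.1 kg.
- tray: Open plywood tray on two skids, 200 (x) x 150 (y) x 38 mm, fixed, walls 6 mm; its inner floor is 188 x 138 mm, 16 mm above the bench. Origin: centre of its underside.
- dark_blank: Dark square blank of the same size, lying in the tray along the tray's x, near its +y wall (about y=+45 mm); origin at the centre of its underside. Leave it lying in the tray.

How it is judged:
By the outcome, as a careful person would: the job done as asked, in the order asked, and still so for the second after the job is handed in, with the robot touching nothing.
It also fails if it takes over 72 s, if anything falls off the work surface, if the arm or the gripper's body presses on something with over 40 N, if the wrist force passes 120 N, or if a joint passes its speed limit or range.

ROBOT

A 6-joint arm with a two-finger parallel gripper is mounted at the origin on a cart in front of the work surface, level with it; the furniture and walls round the work are solid. World frame = base frame: x ahead of the robot, y to its left, z up, the work surface at z = 0. Lengths are in m, angles in degrees, forces in N, time in s.
With the tool pointing down it reaches from about 0.325 to 0.925 m from the base axis. Payload 3.1 kg.
Tool frame: the origin (TCP) lies on the centre line of the jaws, within the pads' length; the fingertips stand 11 mm ahead of it and the grasp point (between the pads) lies 8 mm behind it; z points along the fingers, y is the direction in which the jaws open and shut (so a half turn about z gives the same grasp; the last joint's range is limited). The gripper opens to 85 mm and grips with 20 to 120 N. Pads are 22 mm wide; open, the fingers measure 114 mm over their backs; the gripper's body (76 mm by 85 mm) begins 54 mm behind the grasp point. The pads swing forward as they close: fully open they stand 13 mm farther back than shut.
Start: joints at [-75.069, 12.427, 92.441, -0, 75.132, -6.429], TCP at [0.228, -0.582, 0.242] pointing down, gripper open.
Joint ranges: [-157.48, 157.48], [-44.54, 120.13], [17.64, 146.25], [-64.5, 244.5], [7.68, 150.69], [-147.95, 147.95]. Speed limits (degrees/s): [159.86, 159.86, 180, 180, 180, 180].

INTERFACE

Orientations are given as a 3x3 rotation matrix whose columns are the frame's x, y, z axes.
In Python, from station import bot, jaws, solver, monitor, vision, ticket gives the robot as it stands. Calls block until the motion is done:
- bot.move_ptp(position, orientation): joint-space move of the TCP to a pose.
- bot.move_straight(position, rot=None, speed=0.15, threshold=None): straight line of the TCP; rot=None keeps the orientation; speed is the mean speed in m/s. With threshold (N) it stops when the force on the tool has changed by that much, and returns True; else False.
- bot.goto_joints(angles): joint-space move.
- jaws.let_go() and jaws.close(): open the fingers fully, or close them until they stop; the grip force is fixed at half the most.
- bot.sleep(seconds).
- solver.ik(position, orientation): joint angles nearest the present ones, or None.
- monitor.get_state(): the state.
- vision.grab_frame(name): name is "side" or "top"; returns a dict with "frame" (480x640x3 uint8, red, green, blue), "fov_y" (degrees; the focal length in pixels is half the picture's height over the tangent of half this angle, whatever the lens; pixels are square), "cx", "cy" (the principal point, pixels), "R" (3x3) and "t" (3): a world point X has camera coordinates R X + t. Camera axes: x right, y down, z forward; pixel columns grow to the right and rows downward; lengths in m; the calibration is good to about 2 mm. A picture is of the moment at which its call begins. There is no depth.
A pose or a line that the arm cannot do raises bot.MotionError and nothing moves.
- ticket.hand_in(): hands the job in, once; it reports no verdict.
The state is a dict: "time_s": time; "q": joint angles; "qd": joint speeds; "joint_torque": joint torques, N m; "tcp_pos": TCP position; "eef_rot": TCP orientation; "wrist_force": force on the tool from outside, world axes, zero at the start; "torque": the same for the moment, N m; "finger_gap": opening from 0.0 (shut) to 1.0 (fully open).
Only numpy, scipy, OpenCV 4.12 (cv2) and the standard library are available. Lean on these libraries where they do the work, as an engineer would, in place of code of your own. Each camera call takes 0.05 s, during which the arm holds its last target. There are 200 camera calls.

## Working session

There is one attempt and no reset: what is moved stays moved. The work goes in short steps, each a Python script; the robot and the scene stay as the last script left them, time stands still between calls to the robot, and variables do not carry over. Pictures are saved under pics/ and viewed, about 8 in all and at most 12, crops included, and the job is handed in when it is done.

```bash
mkdir -p pics; ls; python3 - <<'E'
from station import *
import cv2,numpy as np
for n in("side","top"):
    d=vision.grab_frame(n); cv2.imwrite(f"pics/{n}0.png",d["frame"][:,:,::-1])
    R=np.array(d["R"]);t=np.array(d["t"])
    print(n,d["fov_y"],d["cx"],d["cy"],R.round(4).tolist(),t.round(4).tolist(),"C",(-R.T@t).round(3),[k for k in d])
s=monitor.get_state();print(s["time_s"],np.round(s["eef_rot"],3).tolist(),s["finger_gap"])
E
```

```text
pics
side 55.475342716716824 325.8125387954102 231.324980734197 [[0.9952, -0.0983, -0.0013], [-0.0532, -0.5272, -0.8481], [0.0827, 0.844, -0.5299]] [-0.5314, 0.1316, 0.889] C [ 0.462 -0.733  0.582] ['frame', 'fov_y', 'cx', 'cy', 'R', 't']
top 42.59284574747846 320.7643727001292 250.4040983662344 [[-0.0278, -0.9996, 0.0095], [-0.9968, 0.027, -0.0759], [0.0756, -0.0116, -0.9971]] [0.0809, 0.5673, 1.125] C [0.483 0.079 1.164] ['frame', 'fov_y', 'cx', 'cy', 'R', 't']
0.1 [[0.931, 0.364, -0.001], [0.364, -0.931, 0.002], [0.0, -0.002, -1.0]] 0.9991126718517718
```

View pics/top0.png

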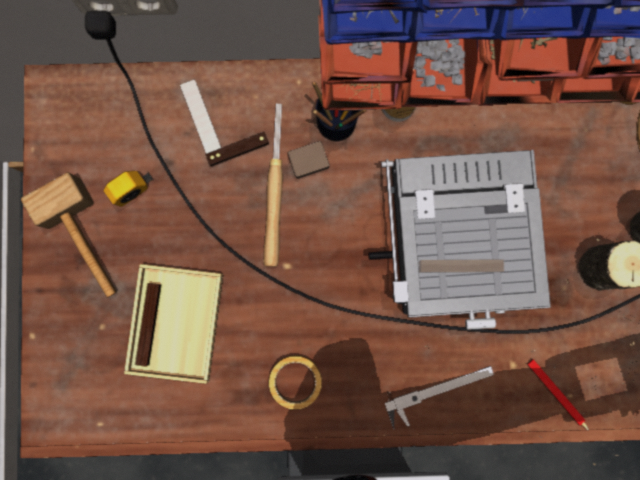

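View pics/side0.png

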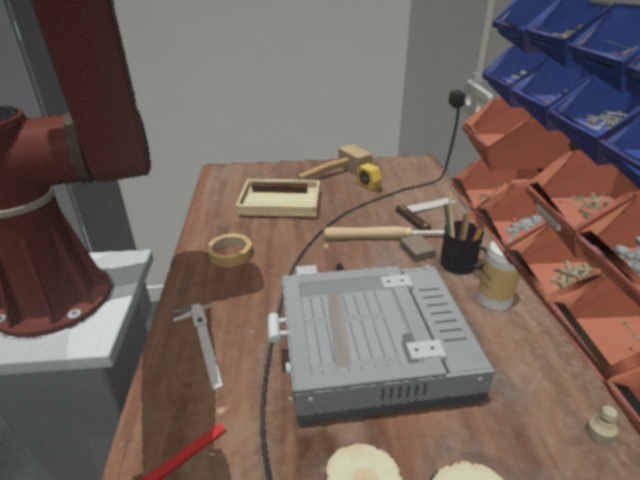

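```bash
cat > h.py <<'E'
import numpy as np
from station import *
CAM={}
def cam(n):
    if n not in CAM:
        d=vision.grab_frame(n); CAM[n]=(240/np.tan(np.radians(d["fov_y"]/2)),d["cx"],d["cy"],np.array(d["R"]),np.array(d["t"]),d["frame"])
    return CAM[n]
def ray(n,u,v):
    f,cx,cy,R,t,_=cam(n); return -R.T@t, R.T@np.array([(u-cx)/f,(v-cy)/f,1])
def onz(n,u,v,z):
    c,d=ray(n,u,v); return c+d*(z-c[2])/d[2]
def tri(a,b):
    (c1,d1),(c2,d2)=ray("top",*a),ray("side",*b)
    s=np.linalg.lstsq(np.c_[d1,-d2],c2-c1,rcond=None)[0]
    p,q=c1+s[0]*d1,c2+s[1]*d2; return (p+q)/2,np.linalg.norm(p-q)
def proj(n,X):
    f,cx,cy,R,t,_=cam(n); p=R@X+t; return np.array([cx+f*p[0]/p[2],cy+f*p[1]/p[2]])
E
python3 - <<'E'
from h import *
import cv2
a=cam("top")[5][140:340,365:565,::-1]; b=cam("side")[5][240:420,250:500,::-1]
cv2.imwrite("pics/c1.png",cv2.resize(a,(600,600),interpolation=2)); cv2.imwrite("pics/c2.png",cv2.resize(b,(750,540),interpolation=2))
print("handle",tri((481,324),(274,327)),onz("top",481,324,.082))
print("peg",onz("top",378,255,.052))
for n,p in dict(fl=(408,317),fr=(549,305),br=(534,151),bl=(397,158)).items(): print(n,onz("top",*p,.085).round(3))
for p in [(138,264),(221,270),(208,383),(126,375)]: print("tray",onz("top",*p,.038).round(3))
for p in [(148,284),(159,284),(150,365),(138,364)]: print("dark",onz("top",*p,.038).round(3))
E
```

```text
handle (array([ 0.43065642, -0.21000821,  0.08506232]), np.float64(0.005079734285126041)) [ 0.42795834 -0.21087828  0.082     ]
peg [ 0.55585977 -0.03779978  0.052     ]
fl [ 0.444 -0.083  0.085]
fr [ 0.458 -0.331  0.085]
br [ 0.732 -0.32   0.085]
bl [ 0.726 -0.074  0.085]
tray [0.552 0.4   0.038]
tray [0.537 0.249 0.038]
tray [0.334 0.275 0.038]
tray [0.353 0.422 0.038]
dark [0.515 0.382 0.038]
dark [0.515 0.362 0.038]
dark [0.369 0.379 0.038]
dark [0.372 0.401 0.038]
```

View pics/c1.png

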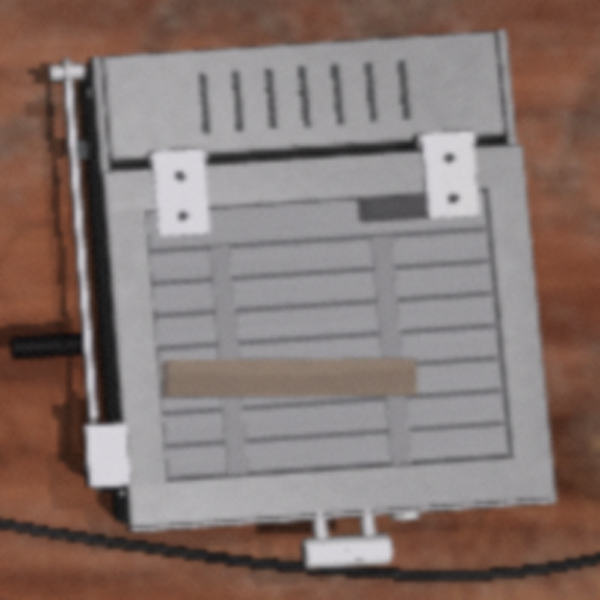

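View pics/c2.png

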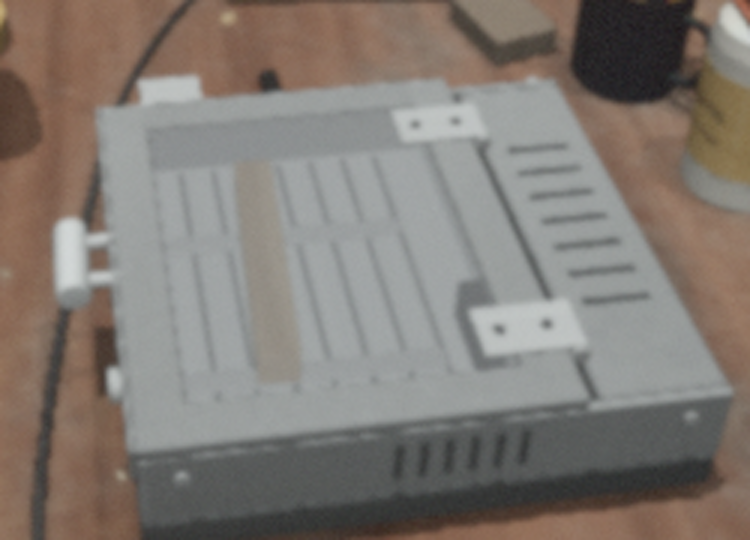

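```bash
cat >> h.py <<'E'
def setpose(x,y,yaw):
    global O,M
    O=np.array([x,y,0.]); c,s=np.cos(yaw),np.sin(yaw); M=np.array([[c,-s,0],[s,c,0],[0,0,1.]])
def W(*p): return O+M@np.array(p)/1000
def toolR(a,flip=1):   # tool tilted from machine +x (a=0) to down (a=90deg), jaws in machine xz-plane
    a=np.radians(a); z=M@[np.cos(a),0,-np.sin(a)]; y=flip*(M@[np.sin(a),0,np.cos(a)])
    return np.c_[np.cross(y,z),y,z]
def handle(th): return W(75-238*np.cos(th),0,82+238*np.sin(th))
E
python3 - <<'E'
from h import *
from scipy.optimize import least_squares
c=lambda x,y:np.array([365+x/3,140+y/3])
obs=[((-163,0,82),c(348,553),"top"),((-163,0,82),(273.3,327.3),"side"),((140,125,90),c(95,57),"top"),((140,-125,90),c(505,32),"top"),
     ((-30,165,52),c(46,347),"top")]
def res(p):
    setpose(*p); return np.concatenate([proj(n,W(*m))-o for m,o,n in obs])
r=least_squares(res,[.59,-.2,.035],loss="soft_l1"); print(r.x.round(4),np.degrees(r.x[2]),res(r.x).round(1))
setpose(*r.x)
b=[onz("top",*c(*p),.062) for p in [(163,362),(415,358),(417,392),(163,398)]]
bc=np.mean(b,0); print("blank",bc,(M.T@(bc-O)).round(4),[np.round(M.T@(q-O),3).tolist() for q in b])
print("handle",handle(0),"peg",W(-30,165,52))
for f in(1,-1):
  for th,al in [(0,(0,20,30,40,50,60)),(.8,(45,60,70)),(1.6,(70,80,90,100))]:
    for a in al:
      q=solver.ik(handle(th)+toolR(a,f)[:,2]*.003,toolR(a,f)); print(f,th,a,None if q is None else np.round(q))
E
```

```text
[ 0.5904 -0.203   0.0428] 2.4528559957004874 [-0.5 -0.1 -2.9  1.4 -0.4 -1.1  2.9 -2.3 -1.4  0.7]Traceback (most recent call last):
  File "<stdin>", line 11, in <module>
NameError: name 'M' is not defined
```

```bash
cat >> h.py <<'E'
setpose(.5915,-.2035,.0415)
E
python3 - <<'E'
from h import *
c=lambda x,y:np.array([365+x/3,140+y/3])
b=[onz("top",*c(*p),.062) for p in [(163,362),(415,358),(417,392),(163,398)]]
bc=np.mean(b,0); print("blank",bc,(M.T@(bc-O)).round(4),[np.round(M.T@(q-O),3).tolist() for q in b])
print("handle",handle(0),"peg",W(-30,165,52))
for f in(1,-1):
  for th,al in [(0,(0,20,30,40,50,60)),(.8,(45,60,70)),(1.6,(70,80,90,100))]:
    for a in al:
      q=solver.ik(handle(th)+toolR(a,f)[:,2]*.003,toolR(a,f)); print(f,th,a,None if q is None else np.round(q))
  for s,al in [(0,(60,75,90)),(.92,(40,60,75,90))]:
    for a in al:
      q=solver.ik(W(-110+80*np.cos(s),165,52+80*np.sin(s)),toolR(a,f)); print("peg",f,s,a,None if q is None else np.round(q))
E
```

```text
blank [ 0.53164473 -0.18614305  0.062     ] [-0.0591  0.0198  0.062 ] [[-0.045, 0.095, 0.062], [-0.053, -0.056, 0.062], [-0.073, -0.056, 0.062], [-0.066, 0.097, 0.062]]
handle [ 0.42864034 -0.21026256  0.082     ] peg [ 0.5546803  -0.03988671  0.052     ]
1 0 0 None
1 0 20 None
1 0 30 [ -66.    7.  144.   93.   53. -146.]
1 0 40 [ -60.    0.  142.   81.   44. -128.]
1 0 50 [ -54.   -3.  139.   63.   37. -106.]
1 0 60 [-49.  -4. 135.  41.  36. -82.]
1 0.8 45 [-47. -17. 130.  48.  46. -78.]
1 0.8 60 [-41. -13. 121.  26.  52. -56.]
1 0.8 70 [-37.  -9. 115.  15.  58. -45.]
1 1.6 70 [-26.   8.  91.  11.  63. -32.]
1 1.6 80 [-24.  13.  84.   5.  74. -27.]
1 1.6 90 [-22.  19.  76.   0.  85. -25.]
1 1.6 100 [-21.  25.  68.  -4.  95. -23.]
peg 1 0 60 [-16.   7. 128.  30.  18. -45.]
peg 1 0 75 [-14.  11. 119.   7.  36. -21.]
peg 1 0 90 [-11.  18. 109.  -0.  53. -14.]
peg 1 0.92 40 [ -23.   -6.  142.   98.   19. -115.]
peg 1 0.92 60 [-18.  -5. 131.  22.  27. -37.]
peg 1 0.92 75 [-15.   1. 122.   6.  44. -21.]
peg 1 0.92 90 [-12.   9. 111.  -0.  60. -15.]
-1 0 0 [-74.  40. 138. 104.  89.   2.]
-1 0 20 [-70.  17. 143. 100.  65.  20.]
-1 0 30 [-66.   7. 144.  93.  53.  34.]
-1 0 40 [-60.   0. 142.  81.  44.  52.]
-1 0 50 [-54.  -3. 139.  63.  37.  74.]
-1 0 60 [-49.  -4. 135.  41.  36.  98.]
-1 0.8 45 [-47. -17. 130.  48.  46. 102.]
-1 0.8 60 [-41. -13. 121.  26.  52. 124.]
-1 0.8 70 [-37.  -9. 115.  15.  58. 135.]
-1 1.6 70 None
-1 1.6 80 None
-1 1.6 90 None
-1 1.6 100 None
peg -1 0 60 [-16.   7. 128.  30.  18. 135.]
peg -1 0 75 None
peg -1 0 90 None
peg -1 0.92 40 [-23.  -6. 142.  98.  19.  65.]
peg -1 0.92 60 [-18.  -5. 131.  22.  27. 143.]
peg -1 0.92 75 None
peg -1 0.92 90 None
```

```bash
cat >> h.py <<'E'
def st(m=""):
    s=monitor.get_state(); print(m,round(s["time_s"],1),np.round(s["tcp_pos"],4),"F",np.round(s["wrist_force"],1),"gap",round(s["finger_gap"],3)); return s
def snap(n,name,box=None,k=1):
    import cv2
    im=vision.grab_frame(n)["frame"][:,:,::-1]
    if box: im=im[box[1]:box[3],box[0]:box[2]]
    cv2.imwrite("pics/"+name,cv2.resize(im,None,fx=k,fy=k,interpolation=2))
E
python3 - <<'E'
from h import *
R=toolR(42); p=handle(0)
for d in(.09,.045,0): assert solver.ik(p-R[:,2]*d,R) is not None
bot.move_ptp(p-R[:,2]*.09,R); st("pre")
print(bot.move_straight(p,speed=.06,threshold=8)); st("at")
jaws.close(); st("closed")
snap("side","g1.png",(180,180,420,400),3)
E
```

```text
Traceback (most recent call last):
AssertionError
```

```bash
python3 - <<'E'
from h import *
p=handle(0)
for a in(42,48,54):
  R=toolR(a)
  for e in(42,65,90,110):
    v=-(M@[np.cos(np.radians(e)),0,-np.sin(np.radians(e))])
    print(a,e,[ (lambda q:None if q is None else np.round(q).astype(int).tolist())(solver.ik(p+v*d,R)) for d in(.1,.05,0)])
E
```

```text
42 42 [None, [-66, -12, 145, 67, 49, -116], [-59, -1, 142, 77, 42, -124]]
42 65 [[-67, -22, 144, 58, 55, -104], [-63, -12, 144, 66, 48, -113], [-59, -1, 142, 77, 42, -124]]
42 90 [[-59, -19, 141, 60, 49, -99], [-59, -11, 142, 67, 45, -111], [-59, -1, 142, 77, 42, -124]]
42 110 [[-54, -14, 138, 62, 44, -99], [-57, -8, 140, 69, 43, -111], [-59, -1, 142, 77, 42, -124]]
48 42 [[-69, -23, 145, 51, 55, -101], [-62, -13, 143, 57, 46, -105], [-56, -3, 140, 66, 39, -111]]
48 65 [[-63, -23, 142, 50, 53, -94], [-59, -13, 141, 56, 45, -101], [-56, -3, 140, 66, 39, -111]]
48 90 [[-56, -19, 138, 50, 48, -89], [-56, -12, 139, 57, 43, -98], [-56, -3, 140, 66, 39, -111]]
48 110 [[-51, -14, 135, 51, 43, -87], [-53, -9, 138, 58, 41, -98], [-56, -3, 140, 66, 39, -111]]
54 42 [[-65, -23, 142, 42, 54, -91], [-58, -14, 141, 47, 44, -93], [-52, -4, 138, 54, 37, -96]]
54 65 [[-59, -22, 139, 41, 52, -84], [-55, -14, 139, 46, 44, -89], [-52, -4, 138, 54, 37, -96]]
54 90 [[-52, -18, 135, 40, 48, -78], [-52, -12, 137, 46, 42, -86], [-52, -4, 138, 54, 37, -96]]
54 110 [[-48, -13, 132, 41, 44, -76], [-50, -9, 135, 46, 40, -85], [-52, -4, 138, 54, 37, -96]]
```

```bash
python3 - <<'E'
from h import *
R=toolR(44); p=handle(0); v=-(M@[np.cos(1.134),0,-np.sin(1.134)])
bot.move_ptp(p+v*.1,R); st("pre")
print(bot.move_straight(p,speed=.06,threshold=8)); st("at")
jaws.close(); st("closed")
snap("side","g1.png",(180,180,420,380),3)
E
```

```text
pre 1.9 [ 0.3867 -0.2132  0.1736] F [ 1.2 -0.3 -0.9] gap 1.0
False
at 3.7 [ 0.4287 -0.2105  0.0823] F [-0.4 -0.3 -0.7] gap 1.002
closed 4.3 [ 0.4296 -0.2101  0.0835] F [-4.2  2.5  8.3] gap 0.185
```

View pics/g1.png

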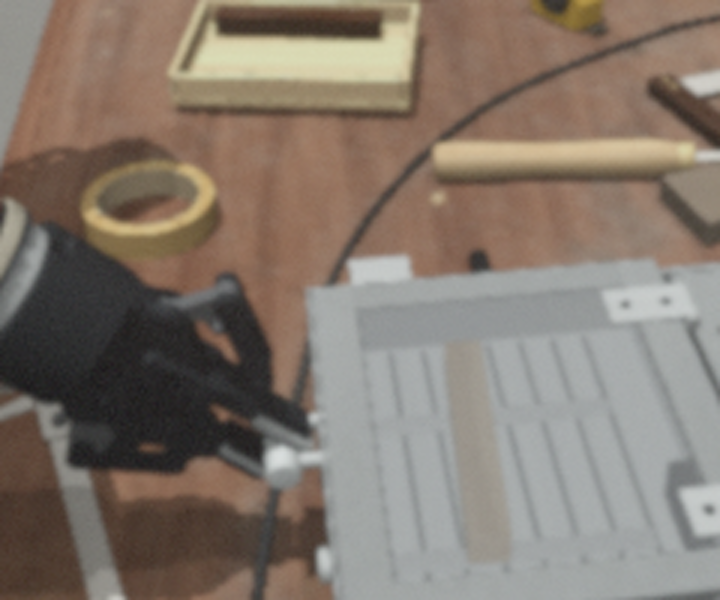

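```bash
cat >> h.py <<'E'
def arc(t0,t1,a0,a1,n,speed=.08,lim=60):
    for i in range(1,n+1):
        th=t0+(t1-t0)*i/n; a=a0+(a1-a0)*i/n
        bot.move_straight(handle(th),toolR(a),speed=speed)
        s=monitor.get_state(); f=np.linalg.norm(s["wrist_force"])
        if f>lim: print("FORCE",f,th); return False
    return True
E
python3 - <<'E'
from h import *
for i in range(1,13):
    ok=solver.ik(handle(1.6*i/12),toolR(44+46*i/12)) is not None; assert ok
for k in range(3):
    t=[0,.55,1.1,1.56]; a=[44,60,76,90]
    if not arc(t[k],t[k+1],a[k],a[k+1],4): break
    s=st(t[k+1]); print(np.round(s["q"]))
snap("side","g2.png")
E
```

```text
0.55 6.6 [ 0.4611 -0.2087  0.2043] F [-12.6  -2.7   2.4] gap 0.178
[-45. -14. 127.  28.  50. -63.]
1.1 8.8 [ 0.5585 -0.2051  0.2964] F [-7.2 -0.3  9.1] gap 0.181
[-31.  -1. 102.   8.  67. -36.]
1.56 10.8 [ 0.6648 -0.2004  0.3223] F [-1.2  0.5  6.4] gap 0.186
[-23.  18.  77.   0.  85. -25.]
```

View pics/g2.png

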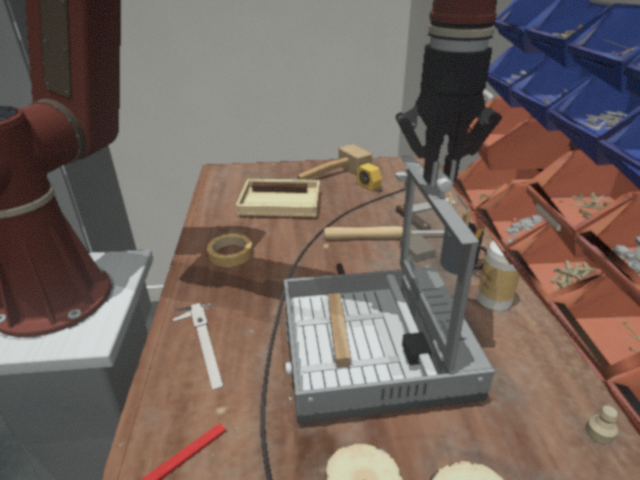

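```bash
python3 - <<'E'
from h import *
p=monitor.get_state()["tcp_pos"]
print(bot.move_straight(np.array(p)+M@[.018,0,0.],speed=.03,threshold=8)); s=st("stop"); print((M.T@(np.array(s["tcp_pos"])-O)).round(4))
jaws.let_go(); st("open")
bot.move_straight(np.array(monitor.get_state()["tcp_pos"])+[0,0,.07],speed=.1); st("up")
snap("side","g3.png",(200,100,520,420),2); import cv2
d=cam("top")[5]; cv2.imwrite("pics/g3t.png",cv2.resize(d[120:340,330:570,::-1],None,fx=2,fy=2))
E
```

```text
True
stop 11.3 [ 0.6757 -0.1998  0.3227] F [-0.9  0.   4.4] gap 0.183
[8.430e-02 2.000e-04 3.227e-01]
open 12.0 [ 0.675  -0.2     0.3221] F [-0.5 -0.6 -0.9] gap 0.998
up 12.9 [ 0.6747 -0.1999  0.3912] F [ 0.  -0.5 -0.4] gap 0.998
```

View pics/g3.png

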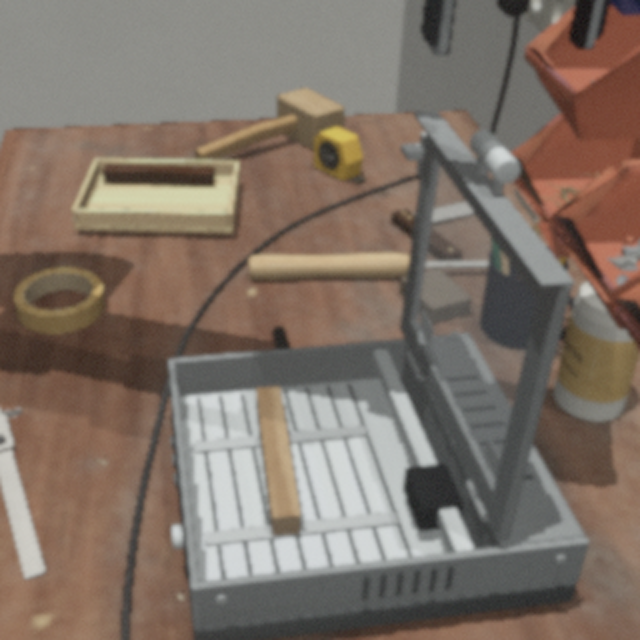

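```bash
cat >> h.py <<'E'
def peg(s): return W(-110+80*np.cos(s),166,52+80*np.sin(s))
E
python3 - <<'E'
from h import *
N=8; S=np.linspace(0,.9,N+1); A=np.linspace(90,68,N+1)
P=[peg(s)+.005*toolR(a)[:,2] for s,a in zip(S,A)]
for p,a in zip(P,A): assert solver.ik(p,toolR(a)) is not None,(p,a)
bot.move_straight(W(-60,60,390),toolR(90),speed=.2)
bot.move_ptp(P[0]+[0,0,.1],toolR(90))
print(bot.move_straight(P[0],speed=.08,threshold=8)); st("at peg")
jaws.close(); st("closed")
for p,a in zip(P[1:],A[1:]):
    bot.move_straight(p,toolR(a),speed=.05)
    s=monitor.get_state()
    if np.linalg.norm(s["wrist_force"])>50: st("FORCE"); break
st("end arc"); print(bot.move_straight(peg(.97)+.005*toolR(68)[:,2],speed=.02,threshold=12)); s=st("stop")
g=M.T@(np.array(s["tcp_pos"])-.005*toolR(68)[:,2]-O)*1000; print(g.round(1),"angle",np.arctan2(g[2]-52,g[0]+110))
snap("side","g4.png",(160,100,520,420),2)
E
```

```text
False
at peg 16.3 [ 0.5553 -0.039   0.0477] F [ 0.2 -0.3 -0.4] gap 0.998
closed 17.0 [ 0.5573 -0.0388  0.0479] F [ 5.1  1.2 -0.9] gap 0.142
end arc 19.6 [ 0.5279 -0.0401  0.112 ] F [3.3 4.3 5.3] gap 0.138
True
stop 19.9 [ 0.527  -0.0401  0.1128] F [ 5.2 -0.2 -3.2] gap 0.135
[-59.5 166.  117.5] angle 0.9135843334620075
```

View pics/g4.png

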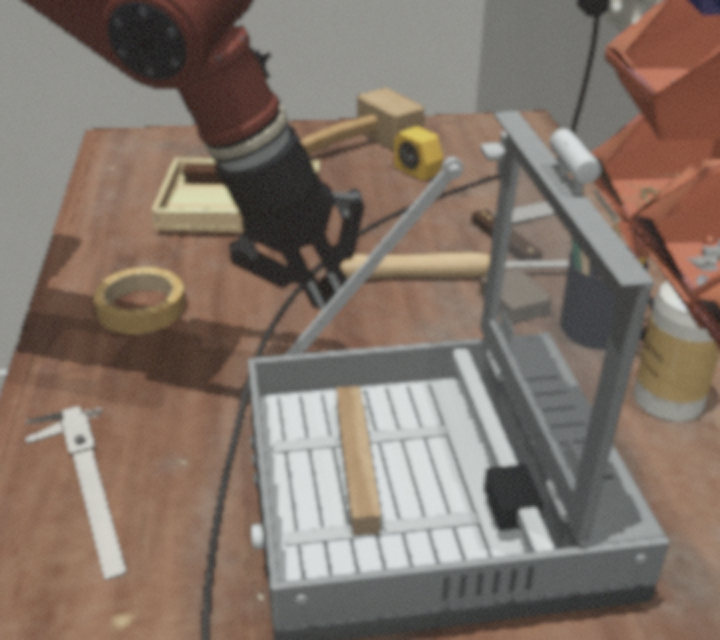

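```bash
python3 - <<'E'
from h import *
R=toolR(68)
hit=bot.move_straight(peg(1.02)+.005*R[:,2],speed=.02,threshold=22); s=st("stop %s"%hit)
g=M.T@(np.array(s["tcp_pos"])-.005*R[:,2]-O)*1000; print(g.round(1),"angle",np.arctan2(g[2]-52,g[0]+110))
jaws.let_go(); st("open")
p=np.array(s["tcp_pos"]); 
for d in(.05,.09): print(solver.ik(p-R[:,2]*d,R))
bot.move_straight(p-R[:,2]*.05+M@[0,.01,0],speed=.08)
bot.move_straight(np.array(monitor.get_state()["tcp_pos"])+M@[-.02,.06,.08],speed=.15); st("clear")
snap("side","g5.png",(160,100,520,420),2)
E
```

```text
stop True 20.2 [ 0.5271 -0.0401  0.1129] F [ 6.1 -0.3 -3.8] gap 0.142
[-59.5 165.9 117.5] angle 0.9137431086236734
open 20.9 [ 0.5279 -0.0402  0.1142] F [ 0.1 -0.2 -0.1] gap 1.0
[-16.55601025  -9.04706362 126.53707864  10.45156572  42.07118976
 -25.44068093]
[-17.28848027 -14.55031494 126.55507605   9.83170437  47.58786797
 -25.0000234 ]
clear 22.5 [0.4848 0.0282 0.2379] F [ 0.1  0.3 -0.4] gap 1.004
```

```bash
python3 - <<'E'
from h import *
R=toolR(90); p=np.array([.675,-.2,.3221])
c=np.array(monitor.get_state()["tcp_pos"]); c[2]=.42
bot.move_straight(c,R,speed=.2)
bot.move_straight(p+[0,0,.1],R,speed=.2)
print(bot.move_straight(p,speed=.08,threshold=8)); st("at")
jaws.close(); st("closed")
arc(1.61,1.43,90,90,4,speed=.05); st("1.43")
hit=bot.move_straight(handle(1.35),speed=.02,threshold=8); s=st("rest %s"%hit)
g=M.T@(np.array(s["tcp_pos"])-O)*1000-[75,0,82]; print("theta",np.arctan2(g[2],-g[0]))
snap("side","g5.png",(160,60,520,380),2)
E
```

```text
False
at 26.6 [ 0.6754 -0.2002  0.3232] F [-0.3 -0.3  0.2] gap 1.001
closed 27.3 [ 0.6751 -0.2     0.3224] F [0.4 0.4 0.8] gap 0.188
1.43 28.7 [ 0.6336 -0.2017  0.3201] F [-1.1  0.2  7.3] gap 0.184
rest True 29.4 [ 0.6262 -0.202   0.3189] F [1.1 0.8 0.9] gap 0.185
theta 1.4025506412499829
```

View pics/g5.png

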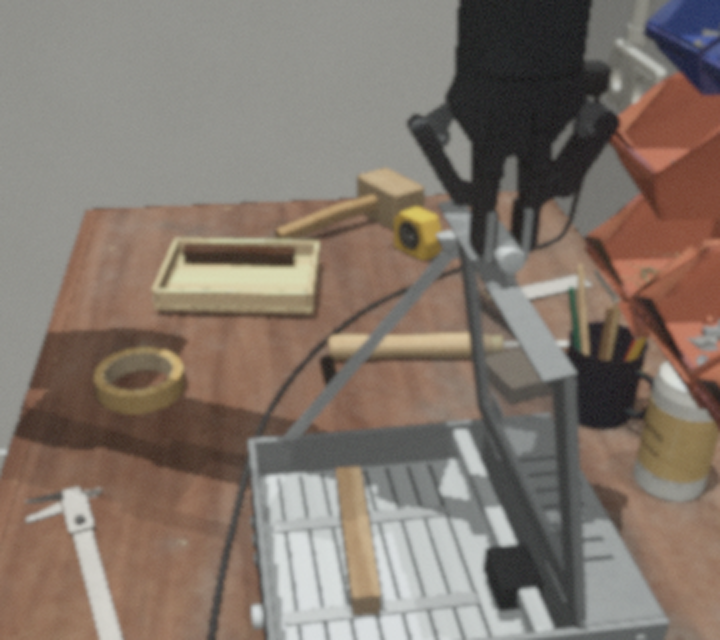

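```bash
python3 - <<'E'
from h import *
import cv2
jaws.let_go(); st("open")
p=np.array(monitor.get_state()["tcp_pos"])
bot.move_straight(p+[0,0,.08],speed=.08)
bot.move_straight(W(-200,100,400),speed=.25); st("clear")
a=cam("side")[5][100:400,260:520,::-1]; b=cam("top")[5][120:340,340:560,::-1]
cv2.imwrite("pics/g6.png",np.hstack([cv2.resize(a,(433,500)),np.zeros((500,7,3),np.uint8),cv2.resize(b,(360,360)).copy() if 0 else cv2.copyMakeBorder(cv2.resize(b,(360,360),interpolation=2),0,140,0,0,0)]))
cv2.imwrite("pics/g6t.png",cv2.resize(b,(660,660),interpolation=2)[60:])
E
```

```text
open 30.1 [ 0.6257 -0.2019  0.3188] F [-0.1 -0.4  0.1] gap 0.997
clear 32.4 [ 0.388  -0.1121  0.3999] F [-0.2 -0.4 -0.3] gap 1.002
```

View pics/g6.png

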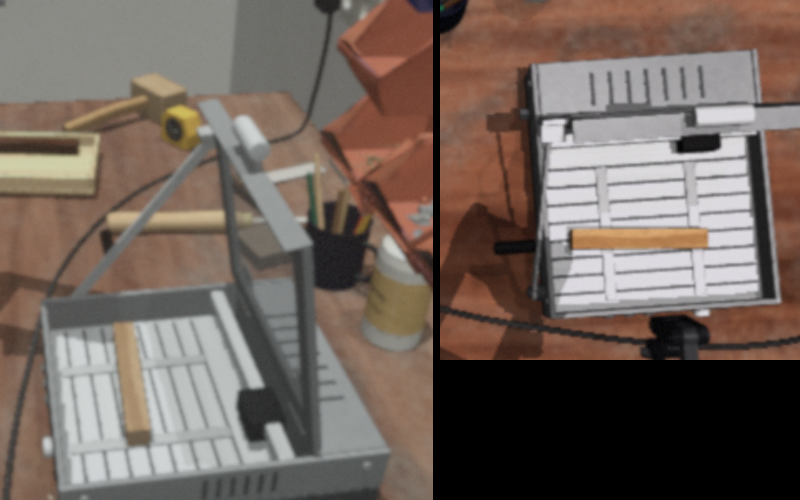

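```bash
python3 - <<'E'
from h import *
import cv2
d=cam("top")[5]; hsv=cv2.cvtColor(d,cv2.COLOR_RGB2HSV)
m=((hsv[...,1]>70)&(hsv[...,2]>110)).astype(np.uint8); k=np.zeros_like(m); k[235:300,408:525]=m[235:300,408:525]
n,l,s,c=cv2.connectedComponentsWithStats(k); i=1+np.argmax(s[1:,4]); print(s[i])
box=cv2.boxPoints(cv2.minAreaRect(np.argwhere(l==i)[:,::-1].astype(np.float32))); print(box.round(1).tolist())
b=np.array([onz("top",*q,.062) for q in box]); print(b.round(4).tolist())
e=[np.linalg.norm(b[i]-b[(i+1)%4]) for i in range(4)]; print(np.round(e,4),b.mean(0).round(4))
L=b[1]-b[0] if e[0]>e[1] else b[2]-b[1]; print("dir deg from +y",np.degrees(np.arctan2(-L[0],L[1])), (M.T@(b.mean(0)-O)).round(4))
# tray & dark
t=d[240:400,100:240]; h2=hsv[240:400,100:240]
tm=((h2[...,2]>175)&(h2[...,1]>30)).astype(np.uint8)
n,l,s,c=cv2.connectedComponentsWithStats(tm); i=1+np.argmax(s[1:,4]); box=cv2.boxPoints(cv2.minAreaRect(np.argwhere(l==i)[:,::-1].astype(np.float32)+[100,240])); print("tray",box.round(1).tolist())
b=np.array([onz("top",*q,.038) for q in box]); print(b.round(3).tolist(),b.mean(0).round(4),[round(np.linalg.norm(b[i]-b[(i+1)%4]),3) for i in range(4)])
dm=((h2[...,2]<95)).astype(np.uint8); dm[:, :]=dm*(cv2.morphologyEx(tm,cv2.MORPH_CLOSE,np.ones((25,25)))>0)
n,l,s,c=cv2.connectedComponentsWithStats(dm); i=1+np.argmax(s[1:,4]); box=cv2.boxPoints(cv2.minAreaRect(np.argwhere(l==i)[:,::-1].astype(np.float32)+[100,240]))
b=np.array([onz("top",*q,.038) for q in box]); print("dark",b.round(3).tolist(),b.mean(0).round(4),[round(np.linalg.norm(b[i]-b[(i+1)%4]),3) for i in range(4)])
E
```

```text
[ 421  259   83   13 1000]
[[421.0, 259.0], [503.0, 259.0], [503.0, 271.0], [421.0, 271.0]]
[[0.5459, -0.1138, 0.062], [0.5419, -0.2614, 0.062], [0.5203, -0.2603, 0.062], [0.5244, -0.1129, 0.062]]
[0.1477 0.0216 0.1475 0.0216] [ 0.5331 -0.1871  0.062 ]
dir deg from +y 178.43895197845188 [-0.0577  0.0188  0.062 ]Traceback (most recent call last):
  File "<stdin>", line 13, in <module>
cv2.error: OpenCV(4.12.0) /io/opencv/modules/imgproc/src/convhull.cpp:143: error: (-215:Assertion failed) total >= 0 && (depth == CV_32F || depth == CV_32S) in function 'convexHull'
```

```bash
python3 - <<'E'
from h import *
import cv2
d=cam("top")[5]; hsv=cv2.cvtColor(d,cv2.COLOR_RGB2HSV); h2=hsv[240:400,100:240]
def rect(m,name):
    n,l,s,c=cv2.connectedComponentsWithStats(m); i=1+np.argmax(s[1:,4]); box=cv2.boxPoints(cv2.minAreaRect((np.argwhere(l==i)[:,::-1]+[100,240]).astype(np.float32)))
    b=np.array([onz("top",*q,.038) for q in box]); e=[np.linalg.norm(b[i]-b[(i+1)%4]) for i in range(4)]
    L=b[1]-b[0] if e[0]>e[1] else b[2]-b[1]; print(name,b.mean(0).round(4),np.round(e[:2],4),"axis",np.degrees(np.arctan2(L[1],L[0])))
tm=((h2[...,2]>150)&(h2[...,1]>30)).astype(np.uint8); rect(tm,"tray")
rect(((h2[...,2]<80)&(np.indices(h2.shape[:2])[1]>32)&(np.indices(h2.shape[:2])[1]<65)&(np.indices(h2.shape[:2])[0]<130)).astype(np.uint8),"dark")
from scipy.spatial.transform import Rotation as Ro
rz=lambda a:Ro.from_euler("z",a,degrees=True).as_matrix()
Rp=rz(-1.1-np.degrees(.0415))@toolR(90); p=np.array([.533,-.187,.060])
bot.move_straight(p+[0,0,.16],Rp,speed=.25); 
print(bot.move_straight(p,speed=.1,threshold=8)); st("at"); jaws.close(); st("closed")
bot.move_straight(p+[-.01,0,.04],speed=.06); st("lifted")
q=monitor.get_state()["q"]; print(np.round(q))
for c in(84.8,-95.2):
    print(c,solver.ik([.444,.32,.06],rz(c)@Rp))
E
```

```text
tray [0.4361 0.3395 0.038 ] [0.2152 0.1533] axis -7.724620511245901
dark [0.4433 0.382  0.038 ] [0.1446 0.0229] axis -9.136274012945705
False
at 35.5 [ 0.5337 -0.1873  0.0608] F [ 0.1  0.1 -0.8] gap 0.998
closed 36.1 [ 0.5334 -0.1871  0.0604] F [-0.3 -1.2  1.4] gap 0.237
lifted 36.9 [ 0.5228 -0.1869  0.0999] F [-0.8  0.9 -1.2] gap 0.236
[-27.  14. 108.   0.  59. -26.]
84.8 [ 28.43276497  16.28173832 109.67557845   0.          54.04268323
 -55.26723503]
-95.2 [ 2.84327650e+01  1.62817383e+01  1.09675578e+02 -2.54444375e-14
  5.40426832e+01  1.24732765e+02]
```

```bash
python3 - <<'E'
from h import *
from scipy.spatial.transform import Rotation as Ro
rz=lambda a:Ro.from_euler("z",a,degrees=True).as_matrix()
Rp=rz(-1.1-np.degrees(.0415))@toolR(90); Rt=rz(84.1)@Rp; t=np.array([.442,.3196,.0375])
bot.move_straight([.46,-.187,.17],Rp,speed=.15)
bot.move_straight([.40,-.17,.20],Rp,speed=.2)
bot.move_straight(t+[0,0,.16],Rt,speed=.2); st("above")
bot.move_straight(t+[0,0,.03],speed=.12)
print(bot.move_straight(t,speed=.04,threshold=6)); st("down")
snap("side","p1.png",(200,140,360,260),5)
E
```

```text
above 40.8 [0.442  0.319  0.1975] F [-0.3 -0.5 -1.7] gap 0.237
False
down 42.9 [0.4422 0.3197 0.0376] F [ 0.3  0.  -0.6] gap 0.235
```

View pics/p1.png

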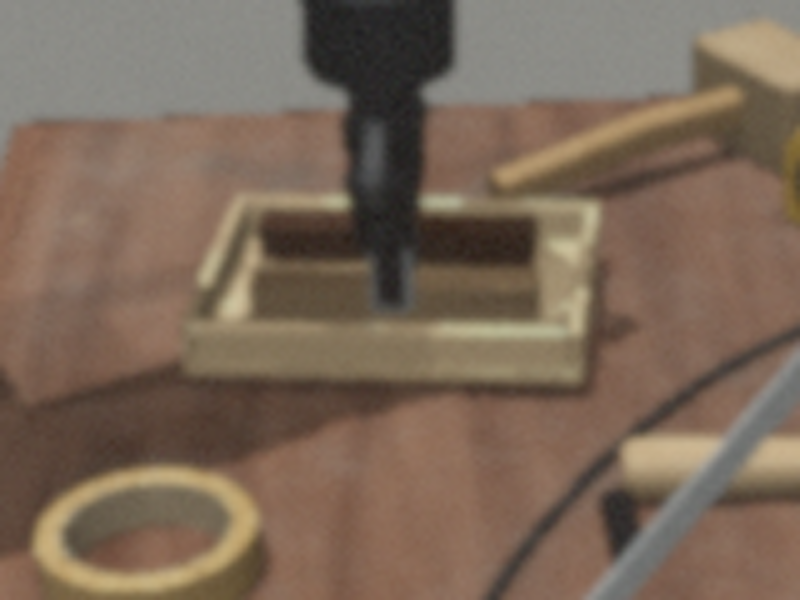

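```bash
python3 - <<'E'
from h import *
import cv2
jaws.let_go(); st("open")
p=np.array(monitor.get_state()["tcp_pos"]); bot.move_straight(p+[0,0,.12],speed=.12)
bot.move_straight([.30,.16,.30],speed=.2); bot.sleep(.3); st("clear")
a=cam("side")[5][90:400,190:510,::-1]; b=cam("top")[5][110:400,100:560,::-1]
a=cv2.resize(a,(330,320),interpolation=2); b=cv2.resize(b,(460,290))
c=cv2.resize(cam("top")[5][250:400,110:240,::-1],(240,277),interpolation=2)
im=np.zeros((600,800,3),np.uint8); im[:320,:330]=a; im[:290,335:795]=b; im[322:599,:240]=c
c2=cv2.resize(cam("side")[5][170:230,225:335,::-1],(507,277),interpolation=2); im[322:599,250:757]=c2
cv2.imwrite("pics/p2.png",im)
E
```

```text
open 43.6 [0.442  0.3196 0.0375] F [-0.2  0.2 -0.6] gap 0.998
clear 46.5 [0.3    0.1601 0.2996] F [0.8 0.1 0.4] gap 1.001
```

View pics/p2.png

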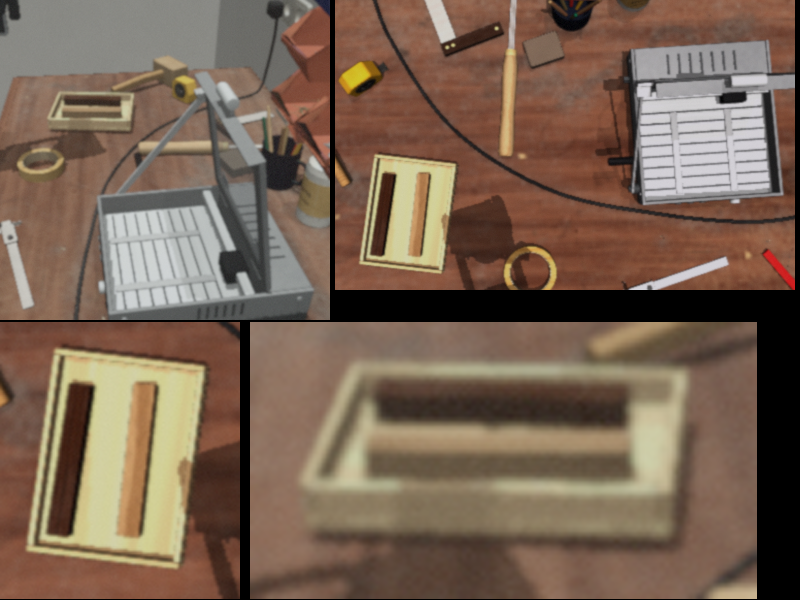

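The final view shows the blank flat in the tray, parallel to the dark one. The flap stands open on the set stay, the bed is empty and the arm is clear, so I'm handing in.

```bash
python3 -c "
from station import *
print(ticket.hand_in())"
```

```text
the job is handed in; nothing more can be done
None
```

The guard is propped open on its stay, the blank is in the tray beside the dark one, and the job is handed in. It took about 46.5 s of the 72 s allowed.

- **Flap:** I gripped the handle and raised the flap to its stop, where it stood by itself.
- **Stay:** I swung it up by its peg until it met its stop, at about 0.91 rad measured (0.92 given). A second, firmer push did not move it further.
- **Lowering:** I gripped the handle again and lowered the flap until the stay took the weight, at about 1.40 rad measured (1.39 given). The upward load on the gripper fell from about 7 N to 1 N at that point.
- **Blank:** I lifted it out over the front of the machine, clear of the stay, and released it about 1 mm above the tray floor.

**Last checks:** After I backed the arm away, both cameras showed the flap still standing on the stay and the bed empty. The blank lay flat and parallel to the dark one, which had not visibly moved. The wrist force was under 1 N with the arm clear.

**What disagreed or went unchecked:**
- The two cameras differed by about 5 mm on the handle position, which the grasps absorbed.
- Automatic outlining of the tray gave a wrong length (215 mm instead of 200 mm), so I used hand-picked corners, which matched the given size.
- I judged that the stay's pin is under the bracket from the images and the load drop, not from a close-up.

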